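# Load a pin plate into a spring-stop test nest

## Task

Load the yellow pin plate into the aluminium test nest: lay it flat, right way up, on the nest's open landing and let go, then push it from behind over the raised blue lip and under the strap until it drops flat into the pocket. Keep pushing gently, by feel, until the sprung red pad at the pocket's far end gives by about 2 mm (about 8 N, never more than 4 mm), hold it there a moment, then let go and leave the plate flat in the pocket. Do not press the plate hard against the nest (20 N at most), and leave the other things on the bench where they are.

Things in the scene. Friction and masses are not known exactly. Their poses are not given: they have to be found in the camera images.
- plate: Yellow flat pin plate with two light bars and two round pins on its upper face; 50 mm along its x, 62 mm along its y, body 9 mm thick (10 with the bars), 40 g. Origin: centre of its underside; z up when right way up. It starts lying on the bench. It fits the pocket with its 62 mm length along the nest's x, either end first. Grip it across the 50 mm width.
- nest: Aluminium test nest fixed to the bench, 200 mm along x, 94 mm along y. Origin: centre of its underside, at bench level, directly under the lip's inner face; z up, +x is the push direction: landing, then lip, then pocket. Landing (x = -100 to -15 mm) and pocket floor (x > 0) are both 14 mm above the bench.
- nest_landing (a point): Point on the open landing, 14 mm above the bench, 52 mm before the lip's inner face; axes as the nest's. With its centre here the plate lies flat, clear of the lip. The landing has no walls.
- nest_lip (a point): Middle of the lip's top, at its inner edge; axes as the nest's. Along x: a ramp from 15 to 3 mm before this point, a flat top 4 mm above the floors (18 above the bench), an upright inner face. Grippy fingertips pushing level can hold the plate's rear edge down and jam it on the ramp: start about 4 mm above the landing, rise about 4 mm as the rear edge climbs, then press home 2 to 3 mm above the lip top.
- nest_pocket (a point): Point on the pocket floor 34 mm past the lip's inner face. Pocket walls are 54 mm apart and 28 mm tall above the bench, with short guides flaring to about 61 mm apart at 16 mm before the lip's inner face. A steel strap crosses over the pocket 38 to 54 mm past that face, underside 44 mm, screw tops 53 mm above the bench: the plate can only come in from the landing.
- stop_pad (a joint): How far the sprung red pad of the end stop is pressed in (along nest +x), in m: 0 at rest, 0.005 bottomed; 4 N per mm, no preload, springs back. The stop closes the pocket's far end and is set by hand: the pad's resting face lies anywhere from 67 to 77 mm past the lip's inner face (5 to 15 mm more than the plate's length), differently each time; find it by feel.
- tape_roll: Roll of blue marking tape, 89 mm across, 25 mm high, loose bystander; origin centre of its underside.
- glue_bottle: Red glue bottle with white nozzle, 35 mm across, 100 mm tall, loose bystander; origin centre of its underside.
- ring_gauge: Steel ring gauge, 50 mm across, 14 mm high, loose bystander; origin centre of its underside.
Things that resemble listed ones, but are neither listed nor needed, are in the scene too. Of the things that look like the plate, the smaller one is meant.

How it is judged:
By the outcome, as a careful person would: the job done as asked, in the order asked, and still so for the second after the job is handed in, with the robot touching nothing.
It also fails if it takes over 67 s, if anything falls off the work surface, if the arm or the gripper's body presses on something with over 40 N, if the wrist force passes 120 N, or if a joint passes its speed limit or range.

## Robot

A 6-joint arm with a two-finger parallel gripper is mounted at the origin on a cart in front of the work surface, level with it; the furniture and walls round the work are solid. World frame = base frame: x ahead of the robot, y to its left, z up, the work surface at z = 0. Lengths are in m, angles in rad, forces in N, time in s.
With the tool pointing down it reaches from about 0.225 to 0.875 m from the base axis. Payload 3.4 kg.
Tool frame: the origin (TCP) lies midway between the tips of the shut fingers; the grasp point (between the pads) lies 19 mm behind it; x points along the fingers, y is the direction in which the jaws open and shut, and the axes are right-handed (so a half turn about x gives the same grasp; the last joint's range is limited). The gripper opens to 85 mm and grips with 20 to 120 N. Pads are 22 mm wide; open, the fingers measure 114 mm over their backs; the gripper's body (76 mm by 85 mm) begins 54 mm behind the grasp point. The pads swing forward as they close: fully open they stand 13 mm farther back than shut.
Start: joints at [1.181, 0.276, 1.505, -0, 1.361, -0.121], TCP at [0.153, 0.554, 0.199] pointing down, gripper open.
Joint ranges: [-2.89, 2.89], [-0.75, 2.08], [0.22, 2.7], [-1.18, 4.32], [0.11, 2.71], [-2.7, 2.7]. Speed limits (rad/s): [2.57, 2.57, 3.14, 3.14, 3.14, 3.14].

## Interface

Orientations are given as a unit quaternion [w, x, y, z].
In Python, from rig import manip, get_image, get_calibration, ticket gives the robot as it stands. The module is installed in compiled form; this text tells all that it offers.
- The arm moves only by the tool arm_command, never from a script. Its argument "series" is text: rows parted by semicolons, each of 7 numbers parted by spaces: the shift along the tool's x, y, z in units of 0.1 m (1.0 is 0.1 m), then the turn, a rotation vector about the tool's x, y, z in units of pi rad (1.0 is pi rad), then the opening, from -1 (shut) to 1 (fully open), so that 0 is half open. In form: tx ty tz rx ry rz claw; .... A call has 1 to 12 rows; each row shifts and turns the commanded pose from where the row before left it, along the tool's axes as they then stand; what a row does not reach is not made up. A row lasts 1/12 s, in which the tool goes at most 41.7 mm and 7.16 degrees, less where a joint would pass 70% of its speed; a pose out of reach is approached as far as the arm can. A call with a number of a shift or a turn outside -1 to 1 is refused whole. A call with a gripper value outside its range is refused whole. The fingers move at their own pace and stop on an object; "squeeze" is the grip in N (left out, the last holds). Time passes only in rows, so rows that do not move let the fingers close. It gives the time, the measured TCP pose, the force and the opening at its end, in the units of the state.
- manip.get_state(): the state, without advancing time (a new reading comes with each control period).
- get_image(name): name is "scene" or "side" or "wrist"; returns the picture (420x560x3 uint8, red, green, blue); there is no depth.
- get_calibration(name): a dict with "fx", "fy", "cx", "cy" (pixels), "cam_to_world" (4x4, takes a point from camera to world coordinates); the wrist camera has in their place "tool_from_camera" (4x4, takes a point from camera to tool coordinates, whose origin is the TCP and whose axes are the tool frame's). Camera axes: x right, y down, z forward; pixel columns grow to the right and rows downward; lengths in m; the calibration is good to about 2 mm. A picture is of the moment at which its call begins: read the wrist's pose just before it. get_calibration takes no time and is no camera call.
- ticket.sign_off(): hands the job in, once; it reports no verdict.
The state is a dict: "clock": time; "qpos": joint angles; "qd": joint speeds; "effort": joint torques, N m; "position": TCP position; "ee_rot": TCP orientation; "contact_force": force on the tool from outside, world axes, zero at the start; "moment": the same for the moment, N m; "width": finger opening in m.
Only numpy, scipy, OpenCV 4.12 (cv2) and the standard library are available. Lean on these libraries where they do the work, as an engineer would, in place of code of your own. Each camera call takes 0.05 s, during which the arm holds its last target. There are 200 camera calls.

## Working session

There is one attempt and no reset: what is moved stays moved. The work goes in short steps, Python scripts to look and compute and a tool call to move; the robot and the scene stay as the last step left them, time stands still between calls to the robot, and variables do not carry over. Pictures are saved under pics/ and viewed, about 8 in all and at most 12, crops included, and the job is handed in when it is done.

Besides the shell and the picture viewer there is one more tool, called after "Request:" as a command line: name --argument value ..., lists and objects as JSON in quotes. arm_command: Moves the arm, as the interface text tells. Shifts and turns lie within -1 to 1; 1 stands for 0.1 m of shift or pi rad of turn. Its arguments: {"type":"object","properties":{"series":{"type":"string"},"squeeze":{"type":"number"}},"required":["series"]}

```bash
mkdir -p pics; cat > h.py <<'E'
import numpy as np, cv2
from rig import manip, get_image, get_calibration, ticket
from scipy.spatial.transform import Rotation as R
def save(n,f):
    im=get_image(n); cv2.imwrite(f,im[:,:,::-1]); return im
def tw(s=None):
    s=s or manip.get_state(); q=s["ee_rot"]; T=np.eye(4)
    T[:3,:3]=R.from_quat([q[1],q[2],q[3],q[0]]).as_matrix(); T[:3,3]=s["position"]; return T
def ray(c,uv,z,T):
    d=np.array([(uv[0]-c["cx"])/c["fx"],(uv[1]-c["cy"])/c["fy"],1]); d=T[:3,:3]@d; o=T[:3,3]
    return o+d*(z-o[2])/d[2]
def w(name,uv,z):
    c=get_calibration(name); T=c["cam_to_world"] if name!="wrist" else tw()@c["tool_from_camera"]
    return ray(c,uv,z,np.array(T))
def proj(name,p,T=None):
    c=get_calibration(name); T=np.array(c["cam_to_world"]) if name!="wrist" else tw()@np.array(c["tool_from_camera"])
    q=np.linalg.inv(T)@np.r_[p,1]; return q[0]/q[2]*c["fx"]+c["cx"],q[1]/q[2]*c["fy"]+c["cy"]
E
python3 - <<'E'
from h import *
np.set_printoptions(precision=4,suppress=True)
print(manip.get_state())
a=save("scene","pics/scene.png");b=save("side","pics/side.png")
for n in("scene","side","wrist"):print(n,get_calibration(n))
E
```

```text
{'clock': 0.0, 'qpos': array([ 1.181 ,  0.2766,  1.5061,  0.    ,  1.3607, -0.121 ]), 'qd': array([ 0.0029,  0.0007, -0.0013,  0.0006,  0.0018,  0.0017]), 'effort': array([  0.0002, -41.6787, -24.5802,  -0.0004,   0.0113,  -0.    ]), 'position': array([0.1525, 0.5538, 0.1979]), 'ee_rot': array([ 0.7006,  0.0941,  0.7009, -0.0954]), 'contact_force': array([ 0.3753, -0.2016, -0.8221]), 'moment': array([ 0.0135, -0.0154,  0.0229]), 'width': 0.0853764459457921}
scene {'fx': 397.5380301817765, 'fy': 397.5380301817765, 'cx': 275.0713239750691, 'cy': 205.3006055689347, 'cam_to_world': array([[-0.5477, -0.4193,  0.724 , -0.0679],
       [-0.8364,  0.2515, -0.487 ,  0.5523],
       [ 0.0221, -0.8723, -0.4885,  0.458 ],
       [ 0.    ,  0.    ,  0.    ,  1.    ]])}
side {'fx': 489.90409356999777, 'fy': 489.90409356999777, 'cx': 279.53417229234174, 'cy': 205.15832475337825, 'cam_to_world': array([[ 0.9326, -0.3165,  0.1737,  0.384 ],
       [-0.361 , -0.809 ,  0.464 , -0.2966],
       [-0.0063, -0.4954, -0.8687,  0.877 ],
       [ 0.    ,  0.    ,  0.    ,  1.    ]])}
wrist {'fx': 328.7718691327203, 'fy': 328.7718691327203, 'cx': 275.9314797971376, 'cy': 204.2928242297985, 'tool_from_camera': array([[ 0.    , -0.2575,  0.9663, -0.1741],
       [ 1.    ,  0.0007,  0.0001,  0.001 ],
       [-0.0007,  0.9663,  0.2575, -0.0646],
       [ 0.    ,  0.    ,  0.    ,  1.    ]])}
```

View pics/scene.png

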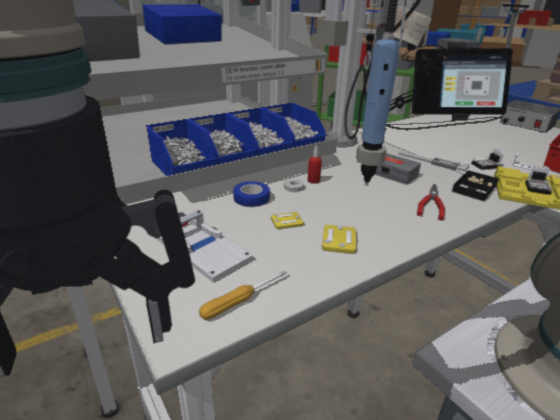

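View pics/side.png

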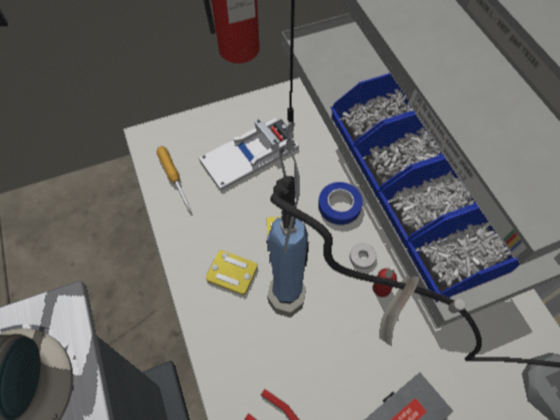

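The scene view shows two yellow plates: the smaller at (287,220) and the larger at (340,238). The nest is at about (210,243), and a tool hangs at about (372,130). The plate meant should be the smaller one, so I'll check that in an enlarged crop.

```bash
python3 - <<'E'
import cv2,numpy as np
a=cv2.imread("pics/scene.png");b=cv2.imread("pics/side.png")
cv2.imwrite("pics/c1.png",cv2.resize(a[175:285,160:365],(800,429),interpolation=cv2.INTER_CUBIC))
cv2.imwrite("pics/c2.png",cv2.resize(b[105:305,180:400],(660,600),interpolation=cv2.INTER_CUBIC))
E
```

```text
(no output)
```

View pics/c1.png

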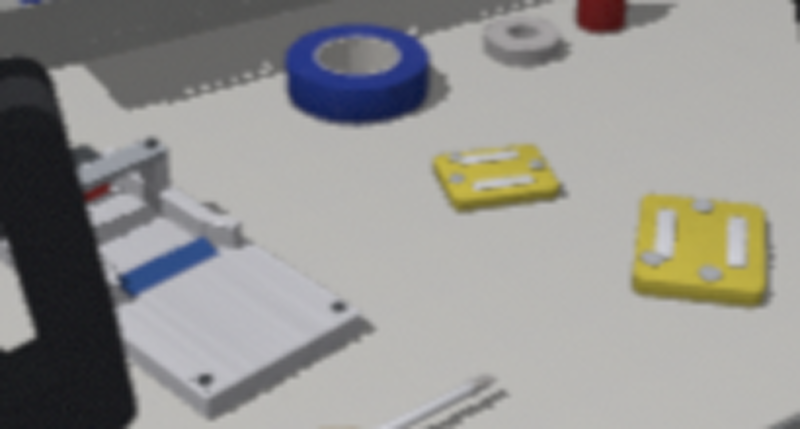

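View pics/c2.png

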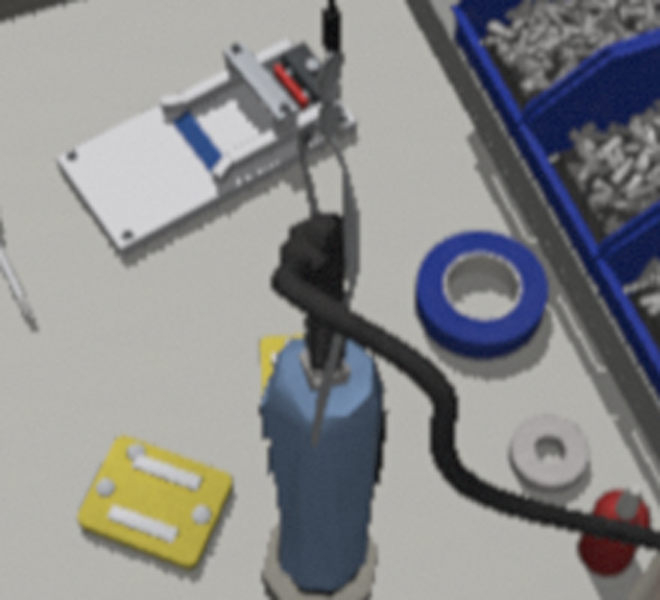

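The crop shows the small plate at scene (287,220), with bars and pins facing up; the larger decoy has an extra pin. In the side crop the nest's landing is at lower left and the red pad at upper right, and the hanging tool hides the small plate. Next I'll compute positions.

```bash
python3 - <<'E'
from h import *
np.set_printoptions(precision=4,suppress=True)
A=lambda x,y:(160+x/3.902,175+y/3.9)
B=lambda x,y:(180+x/3,105+y/3)
P=[w("scene",A(*p),.009) for p in[(435,153),(530,144),(560,184),(460,201)]]
print("small",np.array(P),[np.linalg.norm(P[i]-P[i-1]) for i in range(4)],np.mean(P,0))
P=[w("scene",A(*p),.011) for p in[(642,196),(765,206),(767,292),(635,287)]]
print("large",np.array(P),[np.linalg.norm(P[i]-P[i-1]) for i in range(4)],np.mean(P,0))
print("nest scene",w("scene",A(360,315),.014),w("scene",A(210,398),.014))
a,b=w("side",B(60,163),.014),w("side",B(125,247),.014);print("nest side",a,b,np.linalg.norm(a-b))
print("lip side",w("side",B(178,115),.018),w("side",B(218,168),.018))
print("far",w("side",B(355,122),.014),"strap",w("side",B(235,50),.053),w("side",B(285,115),.053))
for s,t in [((371,155),(287,293)),((385,42),(287,222)),((367,183),(287,293))]:
  L=[]
  for n,uv in(("scene",s),("side",t)):
    c=get_calibration(n);T=c["cam_to_world"];L.append((T[:3,3],T[:3,:3]@[(uv[0]-c["cx"])/c["fx"],(uv[1]-c["cy"])/c["fy"],1]))
  k=np.linalg.lstsq(np.c_[L[0][1],-L[1][1]],L[1][0]-L[0][0],rcond=None)[0]
  print("tool",L[0][0]+k[0]*L[0][1],L[1][0]+k[1]*L[1][1])
for n,p in(("tape",(340,203)),("ring",(363,256)),("bottle",(383,290))):print(n,w("side",p,.02))
print("tape scene",w("scene",(252,193),.025),"tool axes",tw()[:3,:3])
E
```

```text
small [[0.5677 0.1337 0.009 ]
 [0.548  0.0812 0.009 ]
 [0.5037 0.0928 0.009 ]
 [0.5177 0.1498 0.009 ]] [np.float64(0.05249701583650009), np.float64(0.05606302146780144), np.float64(0.04578489101656836), np.float64(0.05871445885016698)] [0.5343 0.1144 0.009 ]
large [[0.468  0.064  0.011 ]
 [0.4254 0.0133 0.011 ]
 [0.366  0.068  0.011 ]
 [0.4036 0.1214 0.011 ]] [np.float64(0.086245498578043), np.float64(0.06616952331145483), np.float64(0.08076528419521928), np.float64(0.06529004824370158)] [0.4157 0.0667 0.011 ]
nest scene [0.4513 0.2513 0.014 ] [0.4331 0.3384 0.014 ]
nest side [0.4386 0.332  0.014 ] [0.4603 0.2477 0.014 ] 0.08705526572547755
lip side [0.5302 0.3386 0.018 ] [0.5416 0.284  0.018 ]
far [0.6486 0.2886 0.014 ] strap [0.5809 0.3524 0.053 ] [0.5936 0.2855 0.053 ]
tool [ 0.4798 -0.0598  0.1414] [ 0.4845 -0.0564  0.1432]
tool [ 0.4811 -0.0533  0.3666] [ 0.4855 -0.0497  0.3692]
tool [ 0.472  -0.0517  0.0802] [ 0.4922 -0.0382  0.0874]
tape [0.6708 0.1214 0.02  ]
ring [ 0.6629 -0.0003  0.02  ]
bottle [ 0.6672 -0.0746  0.02  ]
tape scene [0.6514 0.1347 0.025 ] tool axes [[-0.0006  0.2656  0.9641]
 [-0.0015  0.9641 -0.2656]
 [-1.     -0.0016 -0.0002]]
```

Request:
arm_command --series "-.03 -.195 .326 0 0 0 1;-.03 -.195 .326 0 0 0 1;-.03 -.195 .326 0 0 0 1;-.03 -.195 .326 0 0 0 1;-.03 -.195 .326 0 0 0 1;-.03 -.195 .326 0 0 0 1;-.03 -.195 .326 0 0 0 1;-.03 -.195 .326 0 0 0 1;-.03 -.195 .326 0 0 0 1;-.03 -.195 .326 0 0 0 1;-.03 -.195 .326 0 0 0 1;-.03 -.195 .326 0 0 0 1"

```text
clock: 1.1
position: [0.4684, 0.2232, 0.2347]
ee_rot: [0.701, 0.095, 0.701, -0.095]
contact_force: [0.7, -0.1, -0.5]
width: 0.0857
```

Request:
arm_command --series "-.03 -.195 .326 0 0 0 1;-.03 -.195 .326 0 0 0 1;0 0 0 .039 0 0 1;0 0 0 .039 0 0 1;0 0 0 .039 0 0 1;0 0 0 .039 0 0 1;0 0 0 .039 0 0 1;0 0 0 .039 0 0 1;0 0 0 .039 0 0 1;0 0 0 .039 0 0 1;0 0 0 .039 0 0 1;0 0 0 .039 0 0 1"

```text
clock: 2.1
position: [0.5199, 0.1699, 0.2403]
ee_rot: [0.517, 0.482, 0.518, -0.482]
contact_force: [0.2, -0.2, -0.3]
width: 0.0852
```

Request:
arm_command --series "0 0 0 .039 0 0 1;0 0 0 .039 0 0 1;0 0 0 .039 0 0 1;0 0 0 0 0 0 1;0 0 0 0 0 0 1"

```text
clock: 2.52
position: [0.52, 0.1699, 0.2404]
ee_rot: [-0.423, -0.566, -0.423, 0.567]
contact_force: [-0.8, 0.7, -0.4]
width: 0.0854
```

```bash
python3 - <<'E'
from h import *
T=tw();np.save("T1.npy",T);print(T.round(4))
im=save("wrist","pics/w1.png");cv2.imwrite("pics/w1b.png",cv2.resize(im[:,:,::-1],(800,600),interpolation=cv2.INTER_CUBIC))
E
```

```text
[[-8.000e-04  9.589e-01 -2.837e-01  5.200e-01]
 [-1.000e-04 -2.837e-01 -9.589e-01  1.699e-01]
 [-1.000e+00 -7.000e-04  3.000e-04  2.404e-01]
 [ 0.000e+00  0.000e+00  0.000e+00  1.000e+00]]
```

View pics/w1b.png

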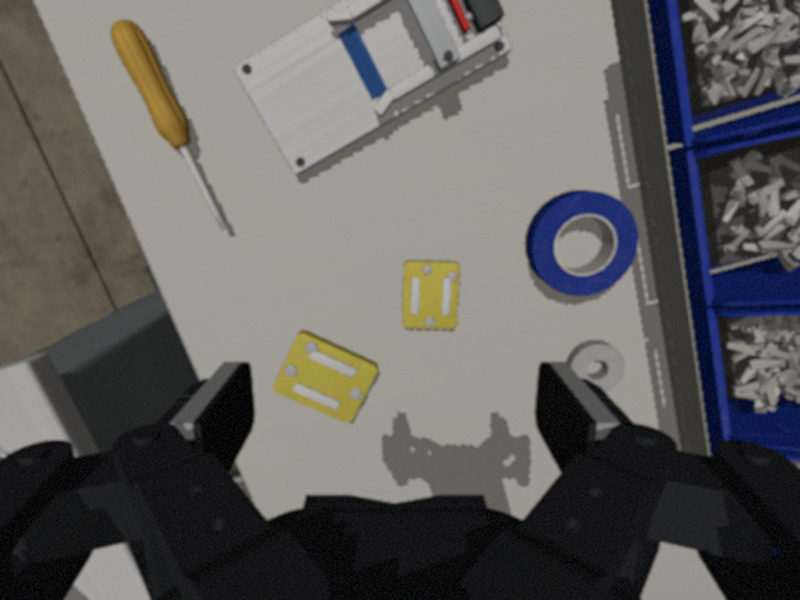

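The wrist view (800 px scale) clearly shows the small plate at (432,296) with its bars vertical, the landing corners at (235,70) and (299,173), and the lip from (340,32) to (378,100). I'll fit the plate with a colour mask and the nest with its known corners.

```bash
cat >> h.py <<'E'
def plate(im,T,z,near,zt=.007):
    hsv=cv2.cvtColor(im,cv2.COLOR_RGB2HSV); m=cv2.inRange(hsv,(20,90,80),(35,255,255))
    m=cv2.morphologyEx(m,cv2.MORPH_CLOSE,np.ones((9,9)))
    c=get_calibration("wrist");TT=T@np.array(c["tool_from_camera"]);best=None
    for k in cv2.findContours(m,cv2.RETR_EXTERNAL,cv2.CHAIN_APPROX_NONE)[0]:
        if len(k)<60: continue
        P=np.array([ray(c,p,z,TT)[:2] for p in k[:,0]],np.float32)
        (cc,sz,an)=cv2.minAreaRect(P*1000)
        if best is None or np.hypot(*(np.array(cc)-near))<np.hypot(*(np.array(best[0])-near)): best=(cc,sz,an)
    return best
E
python3 - <<'E'
from h import *
T=np.load("T1.npy");im=cv2.imread("pics/w1.png")[:,:,::-1].copy()
print(plate(im,T,.007,(534,114)))
c=get_calibration("wrist");TT=T@np.array(c["tool_from_camera"])
for n,p,z in[("c-+",(235,70),.014),("c--",(299,174),.014),("c+-",(511,47),.014),("lip in+",(352,27),.018),("lip in-",(385,94),.018),("h",(247,70),.014),("h",(300,162),.014),("h+-",(499,47),.014)]:
    print(n,ray(c,np.array(p)*.7,z,TT)[:2].round(4))
cv2.imwrite("pics/n1.png",cv2.resize(im[0:130,155:365,::-1],(800,495),interpolation=cv2.INTER_CUBIC))
E
```

```text
((538.4552001953125, 116.93231964111328), (61.28521728515625, 49.46312713623047), 73.57182312011719)
c-+ [0.4399 0.3386]
c-- [0.4616 0.2497]
c+- [0.651  0.2933]
lip in+ [0.5371 0.3404]
lip in- [0.5475 0.288 ]
h [0.4489 0.336 ]
h [0.4656 0.2585]
h+- [0.642 0.296]
```

View pics/n1.png

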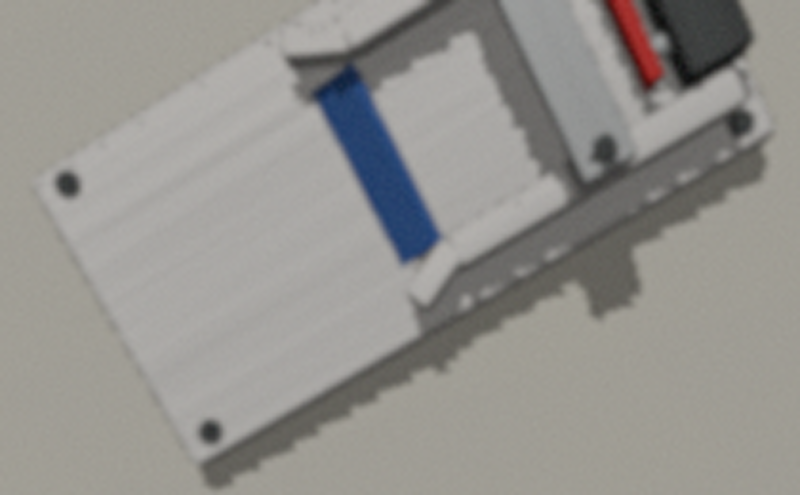

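Crop n1 shows the landing corners at (35,183) and (200,463), the far corner at (775,130), and the lip's inner edge from (356,68) to (440,238).

```bash
python3 - <<'E'
from h import *
T=np.load("T1.npy");c=get_calibration("wrist");TT=T@np.array(c["tool_from_camera"])
obs=[((35,183),-100,47,.014),((200,463),-100,-47,.014),((775,130),100,-47,.014),((356,68),0,27,.018),((440,238),0,-27,.018)]
W=np.array([ray(c,(155+p[0]/3.81,p[1]/3.81),z,TT)[:2] for p,_,_,z in obs]);N=np.array([[a,b] for _,a,b,_ in obs])/1000
from scipy.optimize import least_squares
def f(v,s=None):
    s=v[3]; Rm=np.array([[np.cos(v[2]),-np.sin(v[2])],[np.sin(v[2]),np.cos(v[2])]])
    return (s*N@Rm.T+v[:2]-W).ravel()
for fix in(0,1):
    r=least_squares(lambda v:f(np.r_[v[:3],1.] if fix else v),[.54,.31,.25,1.],loss="soft_l1",f_scale=.002).x
    print(r,np.degrees(r[2]),(1000*f(np.r_[r[:3],1. if fix else r[3]])).round(1))
E
```

```text
[0.54517491 0.31595059 0.21541555 0.97717333] 12.342402076314599 [ 0.   0.3 -0.2 -0.4 -1.   0.1 -0.   0.9  1.2 -0.8]
[0.54549705 0.31628916 0.21629846 1.        ] 12.392988721177405 [-2.1  1.1 -1.8 -1.7  1.8 -0.1  0.1  1.9  1.7 -1.1]
```

Request:
arm_command --series "0 .11 .152 0 0 0 .65;0 .11 .152 0 0 0 .65;0 .108 .152 0 0 0 .65;.38 0 0 0 0 0 .65;.38 0 0 0 0 0 .65;.38 0 0 0 0 0 .65;.38 0 0 0 0 0 .65;.38 0 0 0 0 0 .65;.30 0 0 0 0 0 .65;.15 0 0 0 0 0 .65;.05 0 0 0 0 0 .65;0 0 0 0 0 0 .65" --squeeze 30

```text
clock: 3.57
position: [0.5376, 0.1168, -0.0006]
ee_rot: [-0.422, -0.566, -0.423, 0.568]
contact_force: [0.2, 0.4, 0.2]
width: 0.0703
```

Request:
arm_command --series "0 0 0 0 0 0 -.3;0 0 0 0 0 0 -.3;0 0 0 0 0 0 -.3;0 0 0 0 0 0 -.3;0 0 0 0 0 0 -.3;0 0 0 0 0 0 -.3;0 0 0 0 0 0 -.3"

```text
clock: 4.15
position: [0.5387, 0.1169, 0.0012]
ee_rot: [0.422, 0.567, 0.422, -0.567]
contact_force: [-0.1, 0.2, 0.4]
width: 0.0298
```

The fingers closed to 30 mm, so they don't have the plate. I'll take a look.

```bash
python3 - <<'E'
from h import *
print(tw().round(4))
a=save("wrist","pics/w2.png");b=save("scene","pics/s2.png")
cv2.imwrite("pics/m2.png",np.hstack([cv2.resize(a[100:400,100:460,::-1],(440,367)),cv2.resize(b[150:270,220:340,::-1],(360,367),interpolation=cv2.INTER_CUBIC)]))
E
```

```text
[[ 7.000e-04  9.580e-01 -2.867e-01  5.387e-01]
 [ 2.000e-04 -2.867e-01 -9.580e-01  1.169e-01]
 [-1.000e+00  6.000e-04 -4.000e-04  1.200e-03]
 [ 0.000e+00  0.000e+00  0.000e+00  1.000e+00]]
```

View pics/m2.png

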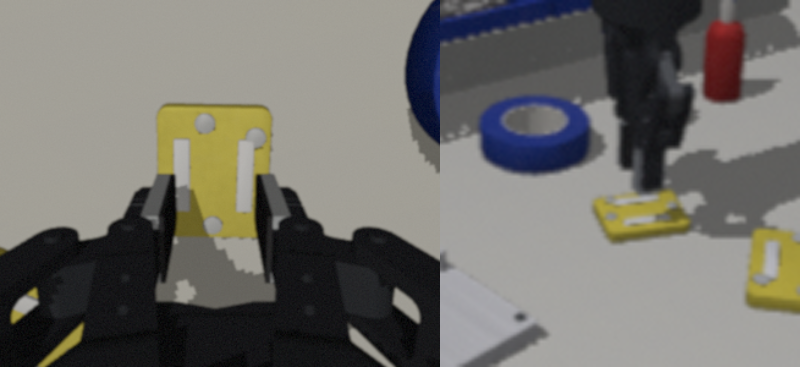

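The pads closed above the plate (left half), because the tips stand farther back than I assumed. I'll check that the plate hasn't moved, then open to 60 mm and feel for the bench.

Request:
arm_command --series "0 0 0 0 0 0 .4;0 0 0 0 0 0 .4;0 0 0 0 0 0 .4;0 0 0 0 0 0 .4;0 0 0 0 0 0 .4;.03 0 0 0 0 0 .4;.03 0 0 0 0 0 .4;0 0 0 0 0 0 .4"

```text
clock: 4.92
position: [0.538, 0.1169, -0.0059]
ee_rot: [-0.422, -0.567, -0.423, 0.568]
contact_force: [0.0, -0.5, -0.1]
width: 0.0596
```

```bash
python3 - <<'E'
from h import *
T=tw();im=save("wrist","pics/w3.png");print(T[:3,3],plate(im,T,.007,(538,117)),plate(im,T,.009,(538,117)))
E
```

```text
[ 0.53799368  0.11686154 -0.00591673] ((538.2630615234375, 117.17184448242188), (63.07396697998047, 49.968055725097656), 72.35289764404297) ((538.5047607421875, 117.9527587890625), (62.29117202758789, 49.34788131713867), 72.3529052734375)
```

Request:
arm_command --series ".015 0 0 0 0 0 .3;.015 0 0 0 0 0 .3;0 0 0 0 0 0 .3;0 0 0 0 0 0 .3"

```text
clock: 5.3
position: [0.5385, 0.1169, -0.0083]
ee_rot: [-0.422, -0.567, -0.422, 0.567]
contact_force: [-0.4, -0.8, -0.0]
width: 0.0553
```

Request:
arm_command --series ".01 0 0 0 0 0 .3;.01 0 0 0 0 0 .3;0 0 0 0 0 0 .3"

```text
clock: 5.55
position: [0.5384, 0.1169, -0.0104]
ee_rot: [-0.422, -0.567, -0.422, 0.567]
contact_force: [-0.3, 0.1, -0.2]
width: 0.0552
```

Request:
arm_command --series "0 0 0 0 0 0 .1;0 0 0 0 0 0 .1;0 0 0 0 0 0 .05;0 0 0 0 0 0 .05;0 0 0 0 0 0 0;0 0 0 0 0 0 0"

```text
clock: 6.05
position: [0.5386, 0.1169, -0.0102]
ee_rot: [0.422, 0.567, 0.422, -0.567]
contact_force: [-0.2, 0.0, -0.8]
width: 0.0425
```

```bash
python3 - <<'E'
from h import *
T=tw();a=save("wrist","pics/w4.png");b=save("scene","pics/s4.png");print(plate(a,T,.007,(538,117)))
p=T[:3,3];print([proj(n,q) for n in("scene","wrist") for q in(p,[p[0],p[1],0],[p[0],p[1],.02])])
cv2.imwrite("pics/m4.png",np.hstack([cv2.resize(a[130:330,180:380,::-1],(400,400)),cv2.resize(b[170:250,245:325,::-1],(400,400),interpolation=cv2.INTER_CUBIC)]))
E
```

```text
((538.5055541992188, 117.03834533691406), (63.292240142822266, 49.76270294189453), 72.5111083984375)
[(np.float64(284.83627703438395), np.float64(225.4315677263627)), (np.float64(284.99403260590924), np.float64(221.5095173799396)), (np.float64(285.3091305953852), np.float64(213.67568833141698)), (np.float64(274.9949123818792), np.float64(238.00747562505745)), (np.float64(274.9331787381567), np.float64(244.82090809317347)), (np.float64(274.78929631389633), np.float64(260.70095537264785))]
```

View pics/m4.png

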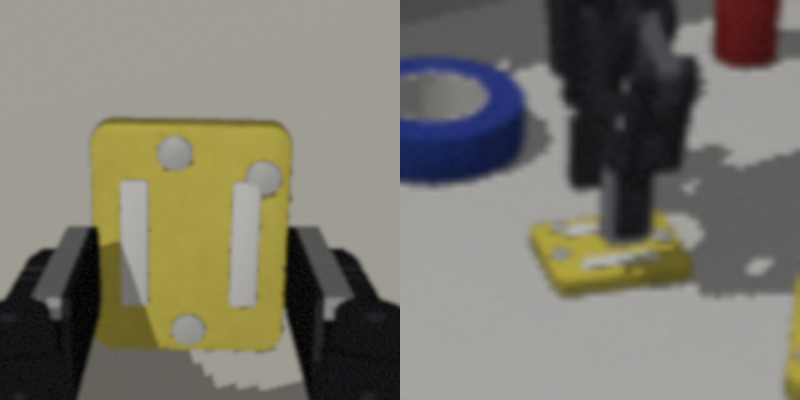

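```bash
python3 - <<'E'
from h import *
T=tw()
for ty in(-.0213,-.030,-.036):
  for tz in(-.011,0,.011):
    print(ty,tz,[tuple(np.round(proj("scene",T[:3,3]+T[:3,1]*ty+T[:3,2]*tz+np.array([0,0,.0102+h])),1)) for h in(0,.005,.01,.015)])
E
```

```text
-0.0213 -0.011 [(np.float64(283.1), np.float64(227.2)), (np.float64(283.2), np.float64(225.2)), (np.float64(283.3), np.float64(223.2)), (np.float64(283.4), np.float64(221.2))]
-0.0213 0 [(np.float64(288.0), np.float64(226.5)), (np.float64(288.1), np.float64(224.5)), (np.float64(288.2), np.float64(222.6)), (np.float64(288.3), np.float64(220.6))]
-0.0213 0.011 [(np.float64(292.8), np.float64(225.8)), (np.float64(292.9), np.float64(223.9)), (np.float64(293.0), np.float64(221.9)), (np.float64(293.1), np.float64(219.9))]
-0.03 -0.011 [(np.float64(284.4), np.float64(229.3)), (np.float64(284.5), np.float64(227.3)), (np.float64(284.5), np.float64(225.3)), (np.float64(284.6), np.float64(223.3))]
-0.03 0 [(np.float64(289.3), np.float64(228.6)), (np.float64(289.4), np.float64(226.6)), (np.float64(289.5), np.float64(224.6)), (np.float64(289.6), np.float64(222.6))]
-0.03 0.011 [(np.float64(294.1), np.float64(227.9)), (np.float64(294.2), np.float64(225.9)), (np.float64(294.4), np.float64(224.0)), (np.float64(294.5), np.float64(222.0))]
-0.036 -0.011 [(np.float64(285.2), np.float64(230.8)), (np.float64(285.3), np.float64(228.8)), (np.float64(285.4), np.float64(226.8)), (np.float64(285.5), np.float64(224.8))]
-0.036 0 [(np.float64(290.2), np.float64(230.1)), (np.float64(290.3), np.float64(228.1)), (np.float64(290.4), np.float64(226.1)), (np.float64(290.5), np.float64(224.1))]
-0.036 0.011 [(np.float64(295.1), np.float64(229.4)), (np.float64(295.2), np.float64(227.4)), (np.float64(295.3), np.float64(225.4)), (np.float64(295.4), np.float64(223.4))]
```

The scene view puts the fingertips well above the bench even though the TCP is at z = -10 mm. I'll open and keep lowering by feel.

Request:
arm_command --series "0 0 0 0 0 0 .5;0 0 0 0 0 0 .5;0 0 0 0 0 0 .5;.01 0 0 0 0 0 .5;.01 0 0 0 0 0 .5;.01 0 0 0 0 0 .5;.01 0 0 0 0 0 .5;0 0 0 0 0 0 .5"

```text
clock: 6.82
position: [0.5384, 0.1169, -0.0145]
ee_rot: [-0.422, -0.567, -0.422, 0.567]
contact_force: [0.0, -0.1, 0.9]
width: 0.0644
```

Request:
arm_command --series ".01 0 0 0 0 0 .5;.01 0 0 0 0 0 .5;.01 0 0 0 0 0 .5;0 0 0 0 0 0 .5"

```text
clock: 7.15
position: [0.5384, 0.1169, -0.0174]
ee_rot: [-0.422, -0.567, -0.422, 0.567]
contact_force: [-0.3, -0.2, -0.3]
width: 0.0641
```

Request:
arm_command --series ".01 0 0 0 0 0 .5;.01 0 0 0 0 0 .5;0 0 0 0 0 0 .5"

```text
clock: 7.4
position: [0.5384, 0.1169, -0.0194]
ee_rot: [-0.422, -0.567, -0.422, 0.567]
contact_force: [0.3, 0.2, 0.1]
width: 0.0641
```

Request:
arm_command --series ".01 0 0 0 0 0 .5;.01 0 0 0 0 0 .5;.01 0 0 0 0 0 .5;0 0 0 0 0 0 .5"

```text
clock: 7.73
position: [0.5384, 0.1169, -0.0224]
ee_rot: [-0.422, -0.567, -0.422, 0.567]
contact_force: [-0.4, -0.1, 0.2]
width: 0.0639
```

Request:
arm_command --series ".01 0 0 0 0 0 .5;.01 0 0 0 0 0 .5;0 0 0 0 0 0 .5"

```text
clock: 7.98
position: [0.5385, 0.1169, -0.0244]
ee_rot: [-0.422, -0.567, -0.422, 0.567]
contact_force: [0.3, 0.0, 0.8]
width: 0.0639
```

Request:
arm_command --series ".01 0 0 0 0 0 .5;.01 0 0 0 0 0 .5;0 0 0 0 0 0 .5"

```text
clock: 8.23
position: [0.5384, 0.1169, -0.0264]
ee_rot: [-0.422, -0.567, -0.422, 0.567]
contact_force: [-0.0, -0.1, 1.1]
width: 0.0639
```

Request:
arm_command --series "0 0 0 0 0 0 .1;0 0 0 0 0 0 .1;0 0 0 0 0 0 .1;0 0 0 0 0 0 .1;0 0 0 0 0 0 .1;0 0 0 0 0 0 .1"

```text
clock: 8.73
position: [0.5387, 0.117, -0.026]
ee_rot: [0.422, 0.567, 0.422, -0.567]
contact_force: [-0.3, -0.4, 3.0]
width: 0.047
```

Request:
arm_command --series "-.01 0 0 0 0 0 -.1;-.01 0 0 0 0 0 -.1;0 0 0 0 0 0 -.1;0 0 0 0 0 0 -.1"

```text
clock: 9.07
position: [0.5385, 0.1169, -0.0244]
ee_rot: [-0.422, -0.567, -0.422, 0.567]
contact_force: [-0.2, -0.6, -0.6]
width: 0.0384
```

```bash
python3 - <<'E'
from h import *
T=tw();a=save("wrist","pics/w5.png");b=save("scene","pics/s5.png");print(plate(a,T,.007,(538,117)))
cv2.imwrite("pics/m5.png",np.hstack([cv2.resize(a[130:330,180:380,::-1],(400,400)),cv2.resize(b[170:250,245:325,::-1],(400,400),interpolation=cv2.INTER_CUBIC)]))
E
```

```text
((538.4570922851562, 117.17887878417969), (63.32674789428711, 49.54258346557617), 72.57476043701172)
```

View pics/m5.png

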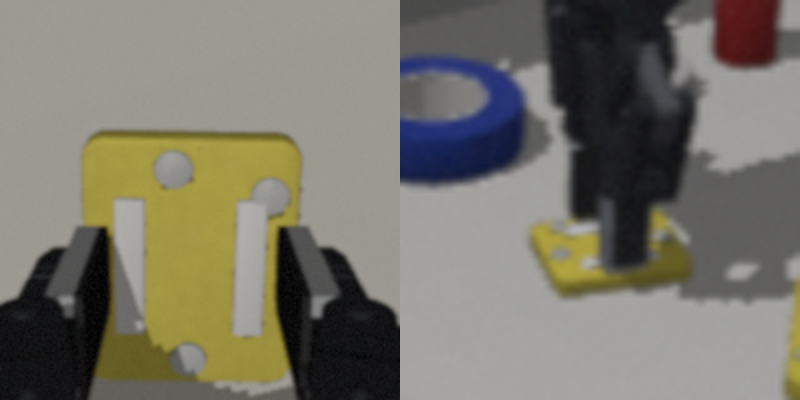

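The tips are just above the plate top (scene crop tip at (625,268)), so the 3 N upward force was contact with it. The real tips therefore sit about 35 mm behind the reported TCP at this opening. I'll open, go about 7 mm lower and close.

Request:
arm_command --series "0 0 0 0 0 0 .5;0 0 0 0 0 0 .5;0 0 0 0 0 0 .5;.02 0 0 0 0 0 .5;.02 0 0 0 0 0 .5;.02 0 0 0 0 0 .5;.02 0 0 0 0 0 .5;0 0 0 0 0 0 .5"

```text
clock: 9.83
position: [0.5382, 0.1169, -0.0327]
ee_rot: [-0.422, -0.567, -0.422, 0.567]
contact_force: [0.5, -0.7, 0.2]
width: 0.0642
```

Request:
arm_command --series "0 0 0 0 0 0 0;0 0 0 0 0 0 0;0 0 0 0 0 0 0;0 0 0 0 0 0 0;0 0 0 0 0 0 0;0 0 0 0 0 0 0"

```text
clock: 10.33
position: [0.5387, 0.1169, -0.0321]
ee_rot: [0.422, 0.567, 0.422, -0.567]
contact_force: [0.1, -0.7, 0.2]
width: 0.0486
```

Gripped at 48.6 mm. Now lift, carry and turn.

Request:
arm_command --series "-.2 0 0 0 0 0 0;-.35 0 0 0 0 0 0;-.35 0 0 0 0 0 0;0 -.192 -.335 0 0 0 0;0 -.192 -.335 0 0 0 0;0 -.192 -.335 0 0 0 0;0 -.192 -.335 0 0 0 0;0 -.192 -.335 0 0 0 0;0 0 0 .0377 0 0 0;0 0 0 .0377 0 0 0;0 0 0 .0377 0 0 0;0 0 0 .0377 0 0 0"

```text
clock: 11.33
position: [0.4941, 0.3053, 0.0575]
ee_rot: [-0.276, -0.651, -0.276, 0.651]
contact_force: [0.3, 0.3, -0.8]
width: 0.0486
```

Request:
arm_command --series "0 0 0 .0377 0 0 0;0 0 0 .0377 0 0 0;0 0 0 .0377 0 0 0;0 0 0 .0377 0 0 0;0 0 0 .0377 0 0 0;0 0 0 0 0 0 0;0 0 0 0 0 0 0"

```text
clock: 11.92
position: [0.4945, 0.3048, 0.0577]
ee_rot: [-0.077, -0.703, -0.077, 0.703]
contact_force: [-0.2, -0.1, -0.3]
width: 0.0492
```

```bash
python3 - <<'E'
from h import *
T=tw();np.save("T6.npy",T);a=save("wrist","pics/w6.png");b=save("side","pics/d6.png");print(T.round(4))
cv2.imwrite("pics/m6.png",np.hstack([cv2.resize(a[:,:,::-1],(560,420)),cv2.resize(b[105:205,190:290,::-1],(240,420),interpolation=cv2.INTER_CUBIC)[:,:240]]))
E
```

```text
[[-3.000e-04  2.154e-01 -9.765e-01  4.945e-01]
 [-1.000e-04 -9.765e-01 -2.154e-01  3.048e-01]
 [-1.000e+00  0.000e+00  3.000e-04  5.770e-02]
 [ 0.000e+00  0.000e+00  0.000e+00  1.000e+00]]
```

View pics/m6.png

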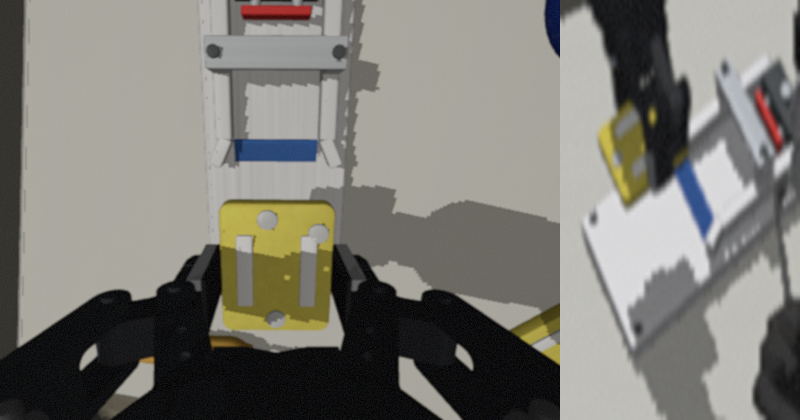

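The wrist view shows the plate held level over the landing. Lip's inner edge is at v≈139 (u 234–317), strap at v 36–68, red pad at v≈12. Everything is centred on u≈275–277.

```bash
python3 - <<'E'
from h import *
T=np.load("T6.npy");a=cv2.imread("pics/w6.png")[:,:,::-1].copy()
c=get_calibration("wrist");TT=T@np.array(c["tool_from_camera"])
def loc(uv,z): return (T[:3,:3].T@(ray(c,uv,z,TT)-T[:3,3])*1000).round(1)[1:]
for n,uv,z in[("lipinL",(234,139),.018),("lipinR",(317,139),.018),("ramp-startL",(232,161),.014),("rampR",(317,161),.014),("strapL far",(204,37),.048),("strapR far",(348,37),.048),("wallL",(232,75),.028),("wallR",(320,75),.028),("pad",(243,18),.02),("pad",(312,18),.02)]: print(n,"tool y,z mm",loc(uv,z))
for z in(.095,.098,.1):
  p=plate(a,T,z,(494,305));print(z,p,(T[:3,:3].T@(np.array([*p[0],0])/1000-T[:3,3]))[1:])
E
```

```text
lipinL tool y,z mm [-27.5 -52.1]
lipinR tool y,z mm [ 25.6 -52.1]
ramp-startL tool y,z mm [-29.7 -37.5]
rampR tool y,z mm [ 26.6 -37.6]
strapL far tool y,z mm [ -37.3 -105.1]
strapR far tool y,z mm [  36.  -105.2]
wallL tool y,z mm [-26.2 -89.3]
wallR tool y,z mm [ 24.9 -89.3]
pad tool y,z mm [ -19.8 -121.1]
pad tool y,z mm [  20.2 -121.1]
0.095 ((493.8699035644531, 305.34539794921875), (63.79893493652344, 50.94220733642578), 12.481204986572266) [-0.00065822  0.00043488]
0.098 ((495.29754638671875, 305.6594543457031), (62.39949035644531, 49.8245735168457), 12.480884552001953) [-0.00065741 -0.0010269 ]
0.1 ((496.2494201660156, 305.868896484375), (61.46635055541992, 49.079654693603516), 12.481122970581055) [-0.00065691 -0.00200154]
```

Request:
arm_command --series ".3 0 0 0 0 0 0;.2 0 0 0 0 0 0;.15 0 0 0 0 0 0;.05 0 0 0 0 0 0;.02 0 0 0 0 0 0;.02 0 0 0 0 0 0;0 0 0 0 0 0 0;0 0 0 0 0 0 0"

```text
clock: 12.68
position: [0.4954, 0.3053, -0.0152]
ee_rot: [0.075, 0.704, 0.076, -0.702]
contact_force: [0.3, 0.4, -0.4]
width: 0.0489
```

Request:
arm_command --series ".005 0 0 0 0 0 0;.005 0 0 0 0 0 0;0 0 0 0 0 0 0"

```text
clock: 12.93
position: [0.4949, 0.305, -0.0167]
ee_rot: [0.075, 0.703, 0.076, -0.703]
contact_force: [0.1, 0.9, -0.7]
width: 0.0487
```

Request:
arm_command --series ".005 0 0 0 0 0 0;0 0 0 0 0 0 0;0 0 0 0 0 0 0"

```text
clock: 13.18
position: [0.4946, 0.3049, -0.0177]
ee_rot: [0.076, 0.703, 0.076, -0.703]
contact_force: [0.3, 0.1, -1.6]
width: 0.0488
```

Request:
arm_command --series ".005 0 0 0 0 0 0;0 0 0 0 0 0 0;0 0 0 0 0 0 0"

```text
clock: 13.43
position: [0.4947, 0.3049, -0.0181]
ee_rot: [0.075, 0.703, 0.076, -0.703]
contact_force: [-0.2, -0.5, 0.6]
width: 0.0487
```

Request:
arm_command --series ".005 0 0 0 0 0 0;0 0 0 0 0 0 0;0 0 0 0 0 0 0"

```text
clock: 13.68
position: [0.4947, 0.305, -0.0182]
ee_rot: [0.075, 0.703, 0.076, -0.703]
contact_force: [-0.7, -1.1, 5.1]
width: 0.0488
```

The plate is on the landing (5 N). Release, lift clear and move back behind the nest with the fingers shut, where I can feel for the true height of the shut tips on the bench.

Request:
arm_command --series "-.005 0 0 0 0 0 .4;0 0 0 0 0 0 .4;0 0 0 0 0 0 .6;0 0 0 0 0 0 .6;-.1 0 0 0 0 0 .6;-.3 0 0 0 0 0 .6;-.3 0 0 0 0 0 -1;0 0 .35 0 0 0 -1;0 0 .4 0 0 0 -1;0 0 0 0 0 0 -1;0 0 0 0 0 0 -1;0 0 0 0 0 0 -1"

```text
clock: 14.68
position: [0.422, 0.2894, 0.0527]
ee_rot: [0.075, 0.704, 0.076, -0.702]
contact_force: [0.7, -0.2, -0.8]
width: -0.0
```

```bash
python3 - <<'E'
from h import *
T=tw();a=save("wrist","pics/w7.png");b=save("scene","pics/s7.png");print(T.round(4))
for z in(.021,.023): print(plate(a,T,z,(494,305)))
cv2.imwrite("pics/m7.png",np.hstack([cv2.resize(a[:,:,::-1],(560,420)),cv2.resize(b[160:300,130:210,::-1],(240,420),interpolation=cv2.INTER_CUBIC)]))
E
```

```text
[[ 2.200e-03  2.128e-01 -9.771e-01  4.220e-01]
 [ 1.000e-03 -9.771e-01 -2.128e-01  2.894e-01]
 [-1.000e+00 -6.000e-04 -2.400e-03  5.270e-02]
 [ 0.000e+00  0.000e+00  0.000e+00  1.000e+00]]
((494.3519592285156, 305.448974609375), (61.38627243041992, 49.61982727050781), 11.753530502319336)
((494.272216796875, 305.4337158203125), (60.79008865356445, 49.13790512084961), 11.753525733947754)
```

View pics/m7.png

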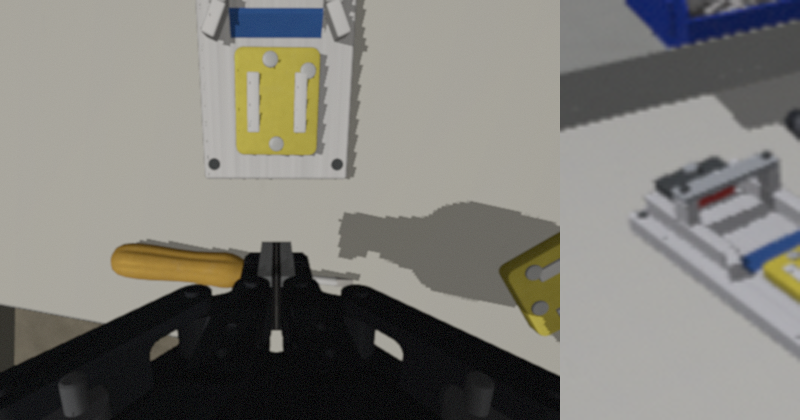

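The plate lies flat and centred on the landing: fitted centre (494.3, 305.4) mm, yaw 11.8°. Now I'll feel for the bench with the shut fingers; the screwdriver is about 49 mm behind the TCP and clear.

Request:
arm_command --series ".2 0 0 0 0 0 -1;.2 0 0 0 0 0 -1;.1 0 0 0 0 0 -1;.03 0 0 0 0 0 -1;.02 0 0 0 0 0 -1;.02 0 0 0 0 0 -1;.02 0 0 0 0 0 -1;.02 0 0 0 0 0 -1;0 0 0 0 0 0 -1"

```text
clock: 15.53
position: [0.4216, 0.289, -0.009]
ee_rot: [0.075, 0.703, 0.076, -0.703]
contact_force: [-0.2, 0.3, 0.3]
width: -0.0001
```

Request:
arm_command --series ".02 0 0 0 0 0 -1;.02 0 0 0 0 0 -1;.02 0 0 0 0 0 -1;0 0 0 0 0 0 -1"

```text
clock: 15.87
position: [0.4211, 0.2888, -0.0155]
ee_rot: [-0.076, -0.703, -0.075, 0.703]
contact_force: [-0.3, 0.1, 0.1]
width: 0.0
```

Request:
arm_command --series ".01 0 0 0 0 0 -1;.01 0 0 0 0 0 -1;.01 0 0 0 0 0 -1;0 0 0 0 0 0 -1"

```text
clock: 16.2
position: [0.4212, 0.2889, -0.0184]
ee_rot: [-0.076, -0.703, -0.076, 0.703]
contact_force: [0.1, -0.2, 0.3]
width: -0.0001
```

Request:
arm_command --series ".01 0 0 0 0 0 -1;.01 0 0 0 0 0 -1;0 0 0 0 0 0 -1"

```text
clock: 16.45
position: [0.4212, 0.2889, -0.0204]
ee_rot: [-0.076, -0.703, -0.076, 0.703]
contact_force: [-0.6, 0.1, 0.1]
width: 0.0001
```

Request:
arm_command --series ".01 0 0 0 0 0 -1;.01 0 0 0 0 0 -1;0 0 0 0 0 0 -1"

```text
clock: 16.7
position: [0.4212, 0.2889, -0.0224]
ee_rot: [-0.076, -0.703, -0.076, 0.703]
contact_force: [-0.2, -1.8, 0.5]
width: 0.0002
```

Request:
arm_command --series ".01 0 0 0 0 0 -1;.01 0 0 0 0 0 -1;0 0 0 0 0 0 -1"

```text
clock: 16.95
position: [0.4212, 0.2889, -0.0244]
ee_rot: [-0.076, -0.703, -0.076, 0.703]
contact_force: [-0.1, 0.7, 0.3]
width: -0.0001
```

Request:
arm_command --series ".01 0 0 0 0 0 -1;0 0 0 0 0 0 -1"

```text
clock: 17.12
position: [0.4213, 0.2889, -0.0253]
ee_rot: [-0.076, -0.703, -0.076, 0.703]
contact_force: [-1.4, 0.2, -0.3]
width: -0.0004
```

Request:
arm_command --series ".01 0 0 0 0 0 -1;0 0 0 0 0 0 -1"

```text
clock: 17.28
position: [0.4213, 0.2889, -0.0263]
ee_rot: [-0.076, -0.703, -0.076, 0.703]
contact_force: [0.2, 0.6, 0.0]
width: 0.0001
```

Request:
arm_command --series ".01 0 0 0 0 0 -1;0 0 0 0 0 0 -1"

```text
clock: 17.45
position: [0.4213, 0.2889, -0.0273]
ee_rot: [-0.076, -0.703, -0.076, 0.703]
contact_force: [0.2, -0.3, 0.6]
width: 0.0002
```

Request:
arm_command --series ".01 0 0 0 0 0 -1;0 0 0 0 0 0 -1"

```text
clock: 17.62
position: [0.4212, 0.2889, -0.0283]
ee_rot: [-0.076, -0.703, -0.076, 0.703]
contact_force: [0.6, 0.5, 0.2]
width: -0.0001
```

Request:
arm_command --series ".01 0 0 0 0 0 -1;0 0 0 0 0 0 -1"

```text
clock: 17.78
position: [0.4213, 0.2889, -0.0293]
ee_rot: [-0.076, -0.703, -0.076, 0.703]
contact_force: [-0.2, -1.2, -0.3]
width: -0.0002
```

Request:
arm_command --series ".01 0 0 0 0 0 -1;0 0 0 0 0 0 -1"

```text
clock: 17.95
position: [0.4213, 0.2889, -0.0303]
ee_rot: [-0.076, -0.703, -0.076, 0.703]
contact_force: [-0.3, 0.6, 0.8]
width: -0.0001
```

Request:
arm_command --series ".01 0 0 0 0 0 -1;0 0 0 0 0 0 -1"

```text
clock: 18.12
position: [0.4212, 0.2889, -0.0313]
ee_rot: [-0.076, -0.703, -0.076, 0.703]
contact_force: [-0.4, -1.0, 0.1]
width: 0.0001
```

Request:
arm_command --series ".01 0 0 0 0 0 -1;.01 0 0 0 0 0 -1;0 0 0 0 0 0 -1"

```text
clock: 18.37
position: [0.4214, 0.289, -0.0325]
ee_rot: [0.076, 0.703, 0.076, -0.703]
contact_force: [-1.4, -0.6, 7.0]
width: 0.0004
```

Request:
arm_command --series ".01 0 0 0 0 0 -1;.01 0 0 0 0 0 -1;0 0 0 0 0 0 -1"

```text
clock: 18.62
position: [0.4215, 0.2891, -0.0325]
ee_rot: [0.076, 0.703, 0.076, -0.703]
contact_force: [-4.8, -2.6, 22.8]
width: 0.0001
```

Request:
arm_command --series ".01 0 0 0 0 0 -1;.01 0 0 0 0 0 -1;0 0 0 0 0 0 -1"

```text
clock: 18.87
position: [0.4215, 0.2891, -0.0326]
ee_rot: [0.075, 0.704, 0.076, -0.702]
contact_force: [-8.2, -4.9, 39.4]
width: -0.0002
```

Contact: the shut tips are 32.5 mm behind the reported TCP, and the arm gives about 8 N/mm. I'll back off at once and set the tip height to 18 mm (TCP −14.5 mm).

Request:
arm_command --series "-.05 0 0 0 0 0 -1;-.1 0 0 0 0 0 -1;-.078 0 0 0 0 0 -1;0 0 0 0 0 0 -1;0 0 0 0 0 0 -1"

```text
clock: 19.28
position: [0.4218, 0.2892, -0.0141]
ee_rot: [0.075, 0.703, 0.076, -0.703]
contact_force: [-0.5, -0.5, 1.2]
width: 0.0001
```

```bash
cat >> h.py <<'E'
O=np.array([.5458,.3161]);XH=np.array([np.cos(.2163),np.sin(.2163)]);YH=np.array([-XH[1],XH[0]])
def st():
    s=manip.get_state();d=s["position"][:2]-O;f=s["contact_force"]
    print("t %.2f nest x %.1f y %.1f tip z %.1f  F: x %.1f y %.1f z %.1f yaw %.2f"%(s["clock"],1e3*d@XH,1e3*d@YH,1e3*s["position"][2]+32.5,f[:2]@XH,f[:2]@YH,f[2],np.degrees(np.arctan2(-tw(s)[1,2],-tw(s)[0,2]))))
    print(tw(s)[:3,0].round(4))
E
python3 -c "
from h import *
st()"
```

```text
t 19.28 nest x -126.9 y 0.3 tip z 18.4  F: x -0.6 y -0.4 z 1.2 yaw 12.26
[ 9.e-04  6.e-04 -1.e+00]
```

Request:
arm_command --series "0 0 -.06 0 0 0 -1;0 0 -.07 0 0 0 -1;0 0 -.07 0 0 0 -1;0 0 -.05 0 0 0 -1;0 0 -.03 0 0 0 -1;0 0 -.03 0 0 0 -1;0 0 -.03 0 0 0 -1;0 0 -.03 0 0 0 -1"

```text
clock: 19.95
position: [0.4574, 0.2967, -0.0146]
ee_rot: [-0.076, -0.703, -0.075, 0.703]
contact_force: [0.9, 0.0, -0.6]
width: -0.0001
```

Request:
arm_command --series "0 0 -.025 0 0 0 -1;0 0 -.025 0 0 0 -1;0 0 -.025 0 0 0 -1;0 0 -.025 0 0 0 -1"

```text
clock: 20.28
position: [0.4673, 0.299, -0.0144]
ee_rot: [-0.076, -0.703, -0.076, 0.703]
contact_force: [-1.0, 0.0, 0.2]
width: 0.0001
```

```bash
python3 -c "
from h import *
st();a=save('wrist','pics/w8.png');print(plate(a,tw(),.023,(515,309)))
p=plate(a,tw(),.023,(515,309));print((np.array(p[0])/1000-O)@XH,(np.array(p[0])/1000-O)@YH)"
```

```text
t 20.28 nest x -80.3 y 0.1 tip z 18.1  F: x -1.0 y 0.2 z 0.2 yaw 12.27
[-1.e-04  0.e+00 -1.e+00]
((509.96539306640625, 309.4420166015625), (60.8790168762207, 50.23143005371094), 12.299257278442383)
-0.03642851523537009 0.0011878866803881815
```

The push works: the plate's front is on the ramp with about 1 N. Continue.

Request:
arm_command --series "0 0 -.03 0 0 0 -1;0 0 -.03 0 0 0 -1;0 0 -.03 0 0 0 -1;0 0 -.03 0 0 0 -1;0 0 -.03 0 0 0 -1;0 0 -.03 0 0 0 -1"

```text
clock: 20.83
position: [0.4852, 0.3029, -0.0144]
ee_rot: [0.076, 0.703, 0.076, -0.703]
contact_force: [-1.7, 0.1, -0.2]
width: -0.0001
```

Request:
arm_command --series "0 0 -.03 0 0 0 -1;0 0 -.03 0 0 0 -1;0 0 -.03 0 0 0 -1;0 0 -.03 0 0 0 -1;0 0 -.03 0 0 0 -1;0 0 -.03 0 0 0 -1"

```text
clock: 21.33
position: [0.5027, 0.3067, -0.0144]
ee_rot: [-0.076, -0.703, -0.076, 0.703]
contact_force: [-0.0, 0.1, 0.7]
width: 0.0001
```

```bash
python3 -c "
from h import *
st();a=save('wrist','pics/w9.png');p=plate(a,tw(),.025,(550,317));print(p,(np.array(p[0])/1000-O)@XH,(np.array(p[0])/1000-O)@YH)"
```

```text
t 21.33 nest x -44.1 y 0.0 tip z 18.1  F: x 0.0 y 0.1 z 0.7 yaw 12.27
[-1.e-04  1.e-04 -1.e+00]
((545.9445190429688, 317.2587585449219), (60.360565185546875, 51.89836120605469), 12.301033020019531) 0.00038984114153741724 0.0011007411156011434
```

Request:
arm_command --series "0 0 -.03 0 0 0 -1;0 0 -.03 0 0 0 -1;0 0 -.03 0 0 0 -1;0 0 -.03 0 0 0 -1;0 0 -.03 0 0 0 -1"

```text
clock: 21.8
position: [0.5175, 0.3099, -0.0144]
ee_rot: [0.076, 0.703, 0.076, -0.703]
contact_force: [0.3, 0.3, -0.1]
width: -0.0
```

Request:
arm_command --series "-.006 0 -.02 0 0 0 -1;-.006 0 -.02 0 0 0 -1;-.006 0 -.02 0 0 0 -1;-.006 0 -.02 0 0 0 -1"

```text
clock: 22.13
position: [0.5252, 0.3115, -0.0119]
ee_rot: [0.076, 0.703, 0.076, -0.703]
contact_force: [0.2, -0.2, 0.8]
width: 0.0003
```

Request:
arm_command --series "-.006 0 -.02 0 0 0 -1;-.006 0 -.02 0 0 0 -1;-.004 0 -.015 0 0 0 -1;0 0 0 0 0 0 -1"

```text
clock: 22.47
position: [0.5309, 0.3128, -0.0102]
ee_rot: [0.075, 0.703, 0.076, -0.703]
contact_force: [0.3, 0.2, 0.4]
width: -0.0003
```

```bash
python3 -c "
from h import *
st();a=save('wrist','pics/w10.png');p=plate(a,tw(),.025,(575,322));print(p,(np.array(p[0])/1000-O)@XH,(np.array(p[0])/1000-O)@YH)"
```

```text
t 22.47 nest x -15.3 y -0.0 tip z 22.3  F: x 0.3 y 0.1 z 0.4 yaw 12.26
[ 8.e-04  3.e-04 -1.e+00]
((560.6028442382812, 320.4090576171875), (38.14387512207031, 50.15182876586914), 12.303608894348145) 0.015382709959790384 0.0010317021779682506
```

Request:
arm_command --series "0 0 -.01 0 0 0 -1;0 0 -.01 0 0 0 -1;0 0 -.01 0 0 0 -1;0 0 -.01 0 0 0 -1;0 0 -.01 0 0 0 -1;0 0 0 0 0 0 -1"

```text
clock: 23.02
position: [0.5356, 0.3139, -0.0103]
ee_rot: [0.075, 0.703, 0.076, -0.703]
contact_force: [-0.1, -0.9, -0.2]
width: -0.0002
```

```bash
python3 -c "
from h import *
st();a=save('wrist','pics/w11.png');p=plate(a,tw(),.023,(565,322));print(p,(np.array(p[0])/1000-O)@XH-p[1][0]/2000,(np.array(p[0])/1000-O)@YH)"
```

```text
t 23.02 nest x -10.4 y 0.0 tip z 22.2  F: x -0.3 y -0.9 z -0.2 yaw 12.26
[ 6.e-04  3.e-04 -1.e+00]
((562.4558715820312, 320.7078857421875), (32.61626434326172, 49.02578353881836), 12.312505722045898) 0.0009485599814314585 0.0009258753180694844
```

Request:
arm_command --series "0 0 .015 0 0 0 -1;.008 0 0 0 0 0 -1;.008 0 0 0 0 0 -1;0 0 0 0 0 0 -1"

```text
clock: 23.4
position: [0.5335, 0.3133, -0.0122]
ee_rot: [-0.076, -0.703, -0.076, 0.703]
contact_force: [-0.5, 0.4, 0.7]
width: 0.0002
```

Request:
arm_command --series "0 0 -.01 0 0 0 -1;0 0 -.01 0 0 0 -1;0 0 -.01 0 0 0 -1;0 0 -.01 0 0 0 -1;0 0 0 0 0 0 -1"

```text
clock: 23.82
position: [0.538, 0.3143, -0.0119]
ee_rot: [0.075, 0.703, 0.076, -0.703]
contact_force: [-0.5, 0.1, -1.0]
width: -0.0001
```

```bash
python3 -c "
from h import *
st();a=save('wrist','pics/w12.png');p=plate(a,tw(),.023,(565,322));print(p,(np.array(p[0])/1000-O)@XH-p[1][0]/2000)
cv2.imwrite('pics/m12.png',cv2.resize(a[100:300,180:380,::-1],(600,600),interpolation=cv2.INTER_CUBIC))"
```

```text
t 23.82 nest x -8.0 y -0.0 tip z 20.6  F: x -0.5 y 0.2 z -1.0 yaw 12.26
[ 4.e-04  2.e-04 -1.e+00]
((563.6307983398438, 321.0859069824219), (28.786144256591797, 49.21243667602539), 12.306398391723633) 0.0040922987986647084
```

View pics/m12.png

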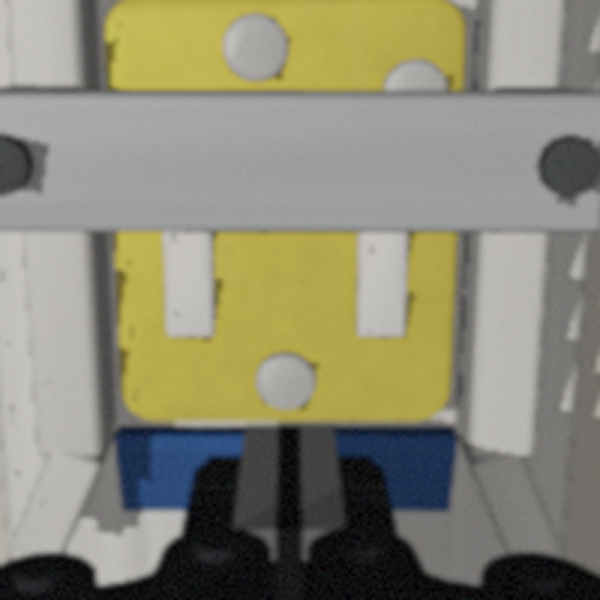

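The plate is in the pocket past the lip; a strip of floor shows behind its rear edge. Now push home in small steps by feel.

Request:
arm_command --series "0 0 -.01 0 0 0 -1;0 0 -.01 0 0 0 -1;0 0 0 0 0 0 -1"

```text
clock: 24.12
position: [0.5398, 0.3147, -0.012]
ee_rot: [0.075, 0.703, 0.076, -0.703]
contact_force: [0.0, 0.4, -0.2]
width: 0.0002
```

Request:
arm_command --series "0 0 -.01 0 0 0 -1;0 0 0 0 0 0 -1;0 0 0 0 0 0 -1"

```text
clock: 24.37
position: [0.5407, 0.3149, -0.012]
ee_rot: [0.075, 0.703, 0.076, -0.703]
contact_force: [0.4, -0.9, -0.1]
width: 0.0001
```

Request:
arm_command --series "0 0 -.01 0 0 0 -1;0 0 0 0 0 0 -1;0 0 0 0 0 0 -1"

```text
clock: 24.62
position: [0.5414, 0.3151, -0.012]
ee_rot: [-0.076, -0.703, -0.076, 0.703]
contact_force: [0.3, -0.2, 0.4]
width: -0.0
```

Request:
arm_command --series "0 0 -.01 0 0 0 -1;0 0 0 0 0 0 -1;0 0 0 0 0 0 -1"

```text
clock: 24.87
position: [0.5418, 0.3152, -0.0121]
ee_rot: [-0.076, -0.703, -0.076, 0.704]
contact_force: [-3.3, 0.9, 1.8]
width: -0.0001
```

Request:
arm_command --series "0 0 -.01 0 0 0 -1;0 0 0 0 0 0 -1;0 0 0 0 0 0 -1"

```text
clock: 25.12
position: [0.5423, 0.3153, -0.0122]
ee_rot: [-0.076, -0.702, -0.075, 0.704]
contact_force: [-4.6, -0.9, 2.9]
width: -0.0
```

Request:
arm_command --series "0 0 -.008 0 0 0 -1;0 0 0 0 0 0 -1;0 0 0 0 0 0 -1"

```text
clock: 25.37
position: [0.5426, 0.3154, -0.0122]
ee_rot: [-0.076, -0.702, -0.075, 0.704]
contact_force: [-6.0, -1.0, 3.5]
width: 0.0001
```

Request:
arm_command --series "0 0 -.01 0 0 0 -1;0 0 0 0 0 0 -1;0 0 0 0 0 0 -1"

```text
clock: 25.62
position: [0.5428, 0.3154, -0.0122]
ee_rot: [-0.076, -0.701, -0.075, 0.705]
contact_force: [-7.2, -0.6, 4.1]
width: 0.0001
```

```bash
python3 -c "
from h import *
st();a=save('wrist','pics/w13.png');st()
a=save('wrist','pics/w13.png');st();p=plate(a,tw(),.023,(565,322));print(p,(np.array(p[0])/1000-O)@XH-p[1][0]/2000)"
```

```text
t 25.62 nest x -3.0 y -0.1 tip z 20.3  F: x -7.2 y 1.0 z 4.1 yaw 12.26
[-0.0044 -0.0012 -1.    ]
t 25.67 nest x -3.1 y -0.0 tip z 20.3  F: x -6.7 y 0.9 z 3.6 yaw 12.26
[-0.0044 -0.0011 -1.    ]
t 25.72 nest x -3.1 y -0.1 tip z 20.3  F: x -7.5 y 1.7 z 3.2 yaw 12.26
[-0.0045 -0.0012 -1.    ]
((565.1323852539062, 321.38970947265625), (23.135683059692383, 49.1075439453125), 12.300565719604492) 0.008449327934219873
```

Request:
arm_command --series "0 0 -.008 0 0 0 -1;0 0 0 0 0 0 -1;0 0 0 0 0 0 -1;0 0 0 0 0 0 -1;0 0 0 0 0 0 -1;0 0 0 0 0 0 -1;0 0 0 0 0 0 -1;0 0 0 0 0 0 -1"

```text
clock: 26.38
position: [0.5429, 0.3154, -0.0122]
ee_rot: [-0.076, -0.701, -0.075, 0.705]
contact_force: [-7.7, -0.9, 4.9]
width: -0.0002
```

```bash
python3 -c "
from h import *
for i in range(5): st();a=save('wrist','pics/w14.png')"
```

```text
t 26.38 nest x -3.0 y -0.1 tip z 20.3  F: x -7.7 y 0.8 z 4.9 yaw 12.26
[-0.0057 -0.0015 -1.    ]
t 26.43 nest x -3.0 y -0.1 tip z 20.3  F: x -8.0 y 0.6 z 5.4 yaw 12.26
[-0.0056 -0.0015 -1.    ]
t 26.48 nest x -3.0 y -0.0 tip z 20.3  F: x -7.3 y 1.8 z 5.1 yaw 12.26
[-0.0057 -0.0015 -1.    ]
t 26.53 nest x -3.0 y -0.1 tip z 20.3  F: x -8.0 y 0.5 z 5.5 yaw 12.26
[-0.0057 -0.0015 -1.    ]
t 26.58 nest x -3.0 y -0.1 tip z 20.3  F: x -8.5 y 0.3 z 4.4 yaw 12.26
[-0.0056 -0.0015 -1.    ]
```

Request:
arm_command --series "-.003 0 -.008 0 0 0 -1;0 0 0 0 0 0 -1;0 0 0 0 0 0 -1;0 0 0 0 0 0 -1;0 0 0 0 0 0 -1;0 0 0 0 0 0 -1;0 0 0 0 0 0 -1;0 0 0 0 0 0 -1;0 0 0 0 0 0 -1;0 0 0 0 0 0 -1;0 0 0 0 0 0 -1;0 0 0 0 0 0 -1"

```text
clock: 27.63
position: [0.5432, 0.3154, -0.0122]
ee_rot: [-0.076, -0.701, -0.075, 0.705]
contact_force: [-9.3, -0.4, 5.0]
width: 0.0002
```

```bash
python3 -c "
from h import *
for i in range(4): st();a=save('wrist','pics/w15.png')"
```

```text
t 27.63 nest x -2.7 y -0.1 tip z 20.3  F: x -9.2 y 1.6 z 5.0 yaw 12.26
[-0.0067 -0.0018 -1.    ]
t 27.68 nest x -2.7 y -0.1 tip z 20.3  F: x -7.3 y 0.9 z 3.6 yaw 12.25
[-0.0067 -0.0018 -1.    ]
t 27.73 nest x -2.7 y -0.1 tip z 20.3  F: x -8.5 y 1.3 z 4.0 yaw 12.26
[-0.0066 -0.0018 -1.    ]
t 27.78 nest x -2.7 y -0.1 tip z 20.3  F: x -8.6 y 0.6 z 4.6 yaw 12.26
[-0.0066 -0.0018 -1.    ]
```

Held at about 8.5 N with about 2 mm of pad travel for over a second. Now back off and lift away.

Request:
arm_command --series "0 0 .01 0 0 0 -1;0 0 .01 0 0 0 -1;0 0 .01 0 0 0 -1;0 0 .02 0 0 0 -1;0 0 .02 0 0 0 -1;0 0 .03 0 0 0 -1;0 0 .05 0 0 0 -1;0 0 .1 0 0 0 -1;-.2 0 .1 0 0 0 -1;-.3 0 .2 0 0 0 -1;-.3 0 .2 0 0 0 -1;0 0 0 0 0 0 -1"

```text
clock: 28.83
position: [0.4723, 0.3008, 0.0734]
ee_rot: [0.075, 0.705, 0.077, -0.701]
contact_force: [0.9, 0.6, -0.4]
width: 0.0001
```

```bash
python3 -c "
from h import *
st();T=tw();a=save('wrist','pics/w16.png');b=save('side','pics/d16.png')
p=plate(a,T,.023,(565,322));print(p,(np.array(p[0])/1000-O)@XH-p[1][0]/2000)
cv2.imwrite('pics/m16.png',np.hstack([cv2.resize(a[0:180,190:370,::-1],(400,400),interpolation=cv2.INTER_CUBIC),cv2.resize(b[105:205,190:290,::-1],(400,400),interpolation=cv2.INTER_CUBIC)]))"
```

```text
t 28.83 nest x -75.1 y 0.8 tip z 105.9  F: x 1.0 y 0.4 z -0.4 yaw 12.31
[ 0.005   0.0029 -1.    ]
((569.521240234375, 322.5372619628906), (35.955291748046875, 49.20460510253906), 12.326468467712402) 0.006572395061047703
```

The viewer limit is reached, but the numbers fit: rear edge about 6.6 mm past the lip face, yaw aligned, width right for a flat plate, robot clear. Handing in.

```bash
python3 -c "
from h import *
print(ticket.sign_off())"
```

```text
the job is handed in; nothing more can be done
None
```

The smaller yellow plate is in the nest pocket and the job is handed in, at about 29 s on the robot's clock. I laid it right way up on the landing and let go. I then pushed it with the shut fingers over the lip and under the strap until it dropped in, and pressed the pad home.

**Pad:** it gave about 2 mm, estimated from finger travel and an average push of about 8.4 N. I held that for over 1 s, then backed off and lifted clear. The largest force I read with the plate against the nest was about 5 N down on the landing and 9.3 N while pushing.

**Last checks:**
- **Plate position:** after release, the wrist-image fit put the plate's rear edge about 6.6 mm past the lip face and square to the nest. Its fitted width of 49.2 mm at the right height agrees with it lying flat.
- **Robot:** the fingers were about 90 mm up and behind the nest, touching nothing.
- **Not checked by eye:** the 12-picture viewer limit was reached, so I could not view the final image. The flat fit rests on those numbers and on the last view before pressing home, which showed the plate down past the lip.
- **Other things on the bench:** I did not measure them again at the end. The arm kept clear of them.

**What disagreed or went wrong:**
- **Fingertip position:** the real tips sit about 32.5 mm behind the reported tool point when shut, and about 35 mm at the grip opening. The first three grasp attempts therefore closed above the plate, touching its top at about 3 N without moving it.
- **Bench probe:** finding the shut-tip height on the bare bench, I batched the last steps too far and pressed the fingertips on it with about 39 N before backing off.

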